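Park the microscope objectives in order of length

ROBOT

A 6-joint arm with a two-finger parallel gripper is mounted at the origin on the work surface. World frame = base frame: x ahead of the robot, y to its left, z up, the work surface at z = 0. Lengths are in m, angles in rad, forces in N, time in s.
With the tool pointing down it reaches from about 0.3 to 0.875 m from the base axis. Payload 6.4 kg.
Tool frame: the origin (TCP) lies at the very end of the fingers, on their centre line; the grasp point (between the pads) lies 19 mm behind it; z points along the fingers, y is the line along which they close (so a half turn about z gives the same grasp; the last joint's range is limited). The gripper opens to 88 mm and grips with 3 to 60 N. Pads are 18 mm wide; open, the fingers measure 123 mm over their backs; the gripper's body (75 mm by 187 mm) begins 45 mm behind the grasp point.
Start: joints at [-1.457, 0.181, 1.607, -0, 1.354, -0.206], TCP at [0.181, -0.546, 0.239] pointing down, gripper open.
Joint ranges: [-2.99, 2.99], [-0.89, 2.07], [0.3, 2.58], [-1.14, 4.28], [0, 2.63], [-3.12, 3.12]. Speed limits (rad/s): [2.57, 2.57, 3.01, 3.14, 3.14, 3.14].

INTERFACE

Orientations are given as a rotation vector (axis times angle).
In Python, from station import state, snapshot, job_done, find_in, place_of gives the robot as it stands. The module is installed in compiled form; this text tells all that it offers.
- The arm moves only by the tool send_rows, never from a script. Its argument "increments" is a list of rows, each a list of 5 numbers: the shift along the tool's x, y, z in cm, then the turn about the tool's z in rad, then the opening, from 0 (shut) to 1 (fully open). A call has 1 to 20 rows; each row is the pose to reach, as a shift and turn from the pose commanded when the call began, along the tool's axes at that moment; what a row does not reach only later rows make up. A row lasts 1/12 s, in which the tool goes at most 41.7 mm and 7.16 degrees, less where a joint would pass 70% of its speed; a pose out of reach is approached as far as the arm can. A call with a gripper value outside its range is refused whole. The fingers move at their own pace and stop on an object; "newtons" is the grip in N (left out, the last holds). Time passes only in rows, so rows that repeat a pose let the fingers close. It gives the time, the measured TCP pose, the force and the opening at its end, in the units of the state.
- state(): the state, without advancing time (a new reading comes with each control period).
- snapshot(name): name is "scene" or "side" or "wrist"; returns a dict with "color" (480x640x3 uint8, red, green, blue), "range_z" (480x640 float32, m along the optical axis (not along the pixel's ray), 0 where there is no reading), "vfov" (degrees; the focal length in pixels is half the picture's height over the tangent of half this angle, whatever the lens; pixels are square), "cx", "cy" (the principal point, pixels), "world_from_camera" (4x4, takes a point from camera to world coordinates); the wrist camera has in their place "hand_eye" (4x4, takes a point from camera to tool coordinates, whose origin is the TCP and whose axes are the flange's). Camera axes: x right, y up, looking along -z (the intrinsics and any distortion apply to the point x, -y, -z); pixel columns grow to the right and rows downward; lengths in m; the calibration is good to about 2 mm. The wrist camera is an equidistant fisheye: a pixel r from the principal point sees the ray r / f radians off the axis. A picture is of the moment at which its call begins: read the wrist's pose just before it.
- job_done(): hands the job in, once; it reports no verdict.
Trained networks look in the newest picture that a camera, given by its name, has taken for a name from the list of things; names that differ only in an ending like _2 or _b are one class to them, and where a whole thing is asked for, a point or a joint stands for the part that bears it (a point fixed in the world has none). Each returns a list of dicts, best first, with "conf" (0 to 1); they miss things now and then, are a little off and sometimes report something else, mostly with a low value. They report only what shows in the picture. A call takes as long as a camera call. They do not tell look-alikes from the thing itself.
- find_in(camera, thing): "box" ([left, top, right, bottom] in pixels, round what is visible of it).
- place_of(camera, thing): "centre" ([column, row] in pixels: a listed point, or the origin of a listed thing).
The state is a dict: "clock": time; "joint_pos": joint angles; "joint_velocities": joint speeds; "joint_torque": joint torques, N m; "tcp_pos": TCP position; "eef_rot": TCP orientation; "ft_force": force on the tool from outside, world axes, zero at the start; "wrist_torque": the same for the moment, N m; "width": finger opening in m.
Only numpy, scipy, OpenCV 4.12 (cv2) and the standard library are available. Lean on these libraries where they do the work, as an engineer would, in place of code of your own. Each camera call takes 0.05 s, during which the arm holds its last target. There are 200 camera calls.

TASK

Put the four loose microscope objectives away on the wooden parking tray in order of length, one upright at the centre of each black rubber pad: the shortest on the pad beside the white bar, then the next longer, and so on to the longest beside the black bar. Do not drop them or knock them over, let go of them all, and leave the slide box, the oil bottle and the culture dish where they are.

Things in the scene. Friction and masses are not known exactly. Their poses are not given: they have to be found in the camera images.
- obj_red_mid (a point): The microscope objective with a red colour ring, the shortest of the four: a metal barrel 40 mm tall standing upright on the bench, lens upward; straight round barrel of 36 mm diameter from its foot up to 30 mm, above which a red shoulder (also seen from above as a ring) and a narrow nose of 19 mm diameter or less make up the last 10 mm. About 120 g. This point lies on its axis half-way up (20 mm above its foot); z points up along the axis.
- obj_yellow_mid (a point): The microscope objective with a yellow colour ring, the second shortest of the four: a metal barrel 52 mm tall standing upright on the bench, lens upward; straight round barrel of 36 mm diameter from its foot up to 42 mm, above which a yellow shoulder (also seen from above as a ring) and a narrow nose of 19 mm diameter or less make up the last 10 mm. About 170 g. This point lies on its axis half-way up (26 mm above its foot); z points up along the axis.
- obj_green_mid (a point): The microscope objective with a green colour ring, the second longest of the four: a metal barrel 64 mm tall standing upright on the bench, lens upward; straight round barrel of 36 mm diameter from its foot up to 54 mm, above which a green shoulder (also seen from above as a ring) and a narrow nose of 19 mm diameter or less make up the last 10 mm. About 220 g. This point lies on its axis half-way up (32 mm above its foot); z points up along the axis.
- obj_blue_mid (a point): The microscope objective with a blue colour ring, the longest of the four: a metal barrel 76 mm tall standing upright on the bench, lens upward; straight round barrel of 36 mm diameter from its foot up to 66 mm, above which a blue shoulder (also seen from above as a ring) and a narrow nose of 19 mm diameter or less make up the last 10 mm. About 280 g. This point lies on its axis half-way up (38 mm above its foot); z points up along the axis.
- pad1: Black rubber pad 1 of the four in the row on the long pale wooden parking tray: a round flat pad of 52 mm diameter, 2 mm thick; pads 1 to 4 follow one another along the tray's +y, 70 mm apart (this is an end pad). The origin is the centre of its underside, 10 mm above the bench, so its top is 12 mm above the bench; z is up, y runs along the row. The tray (85 x 320 x 10 mm) is fixed to the bench.
- pad2: Black rubber pad 2 of the four in the row on the long pale wooden parking tray: a round flat pad of 52 mm diameter, 2 mm thick; pads 1 to 4 follow one another along the tray's +y, 70 mm apart. The origin is the centre of its underside, 10 mm above the bench, so its top is 12 mm above the bench; z is up, y runs along the row. The tray (85 x 320 x 10 mm) is fixed to the bench.
- pad3: Black rubber pad 3 of the four in the row on the long pale wooden parking tray: a round flat pad of 52 mm diameter, 2 mm thick; pads 1 to 4 follow one another along the tray's +y, 70 mm apart. The origin is the centre of its underside, 10 mm above the bench, so its top is 12 mm above the bench; z is up, y runs along the row. The tray (85 x 320 x 10 mm) is fixed to the bench.
- pad4: Black rubber pad 4 of the four in the row on the long pale wooden parking tray: a round flat pad of 52 mm diameter, 2 mm thick; pads 1 to 4 follow one another along the tray's +y, 70 mm apart (this is an end pad). The origin is the centre of its underside, 10 mm above the bench, so its top is 12 mm above the bench; z is up, y runs along the row. The tray (85 x 320 x 10 mm) is fixed to the bench.
- tab_white: The white bar (60 x 18 x 4 mm) on top of one end of the tray, 41 mm from the centre of the end pad beside it; it marks the end where the shortest objective belongs. At the tray's other end is a like bar in black. White may be at either end. Origin: centre of its underside, 10 mm above the bench.
- slide_box: Bystander: closed white slide box, 87 x 122 x 35 mm (x, y, z), loose; origin at the centre of its underside. Leave where it is.
- oil_bottle: Bystander: small amber dropper bottle, 34 mm diameter, 75 mm tall, loose, upright; origin at the centre of its underside. Leave where it is.
- dish: Bystander: closed clear glass culture dish, 90 mm diameter, 14 mm high, loose; origin at the centre of its underside. Leave where it is.
Things that resemble listed ones, but are neither listed nor needed, are in the scene too. Leave any orange or purple look-alike of the part that bears obj_red_mid alone.

How it is judged:
At the end, for the whole second after the job is handed in: Red, yellow, green, blue (rising length) stand from the white to the black bar, one per pad: upright within 0.08 rad, released, at rest, axis within 10 mm of the pad's centre, foot within 3 mm of the pad's top (angle between each of obj_red_mid, obj_yellow_mid, obj_green_mid, obj_blue_mid's own z axis and vertical below 0.08 rad and linear speed of each of obj_red, obj_yellow, obj_green, obj_blue below 0.01 m/s and angular speed of each of obj_red, obj_yellow, obj_green, obj_blue below 0.1 rad/s and contact force between each of obj_red, obj_yellow, obj_green, obj_blue and the fingers below 0.05 N and ((horizontal distance between tab_white and pad1 below 0.08 m and horizontal distance between obj_red_mid and pad1 below 0.01 m and z of obj_red_mid in the frame of pad1 between 0.019 and 0.025 m and horizontal distance between obj_yellow_mid and pad2 below 0.01 m and z of obj_yellow_mid in the frame of pad2 between 0.025 and 0.031 m and horizontal distance between obj_green_mid and pad3 below 0.01 m and z of obj_green_mid in the frame of pad3 between 0.031 and 0.037 m and horizontal distance between obj_blue_mid and pad4 below 0.01 m and z of obj_blue_mid in the frame of pad4 between 0.037 and 0.043 m) or (horizontal distance between tab_white and pad4 below 0.08 m and horizontal distance between obj_red_mid and pad4 below 0.01 m and z of obj_red_mid in the frame of pad4 between 0.019 and 0.025 m and horizontal distance between obj_yellow_mid and pad3 below 0.01 m and z of obj_yellow_mid in the frame of pad3 between 0.025 and 0.031 m and horizontal distance between obj_green_mid and pad2 below 0.01 m and z of obj_green_mid in the frame of pad2 between 0.031 and 0.037 m and horizontal distance between obj_blue_mid and pad1 below 0.01 m and z of obj_blue_mid in the frame of pad1 between 0.037 and 0.043 m))); the robot touches nothing.
It fails at once if an objective is dropped or knocked (moves faster than 0.5 m/s while the fingers do not touch it) ((linear speed of obj_red above 0.5 m/s and contact force between obj_red and the fingers below 0.01 N) or (linear speed of obj_yellow above 0.5 m/s and contact force between obj_yellow and the fingers below 0.01 N) or (linear speed of obj_green above 0.5 m/s and contact force between obj_green and the fingers below 0.01 N) or (linear speed of obj_blue above 0.5 m/s and contact force between obj_blue and the fingers below 0.01 N)).
It fails at once if an objective is tipped over (tilted more than 1 rad) (angle between any of obj_red_mid, obj_yellow_mid, obj_green_mid, obj_blue_mid's own z axis and vertical above 1 rad).
It fails at once if the slide box, the oil bottle or the culture dish is moved more than 20 mm from its place (distance of any of slide_box, oil_bottle, dish from where it was at the start of the episode above 0.02 m).
It also fails if it takes over 99 s, if anything falls off the work surface, if the arm or the gripper's body presses on something with over 40 N, if the wrist force passes 120 N, or if a joint passes its speed limit or range.

## Working session

There is one attempt and no reset: what is moved stays moved. The work goes in short steps, Python scripts to look and compute and a tool call to move; the robot and the scene stay as the last step left them, time stands still between calls to the robot, and variables do not carry over. Pictures are saved under pics/ and viewed, on a budget of 14 in all, crops included, one or two more only if the job needs it, and the job is handed in when it is done.

Besides the shell and the picture viewer there is one more tool, called after "Request:" in YAML: its name, and indented under it one key for each argument. send_rows: Moves the arm, as the interface text tells. Its arguments: {"type":"object","properties":{"increments":{"type":"array","items":{"type":"array","items":{"type":"number"}}},"newtons":{"type":"number"}},"required":["increments"]}

```bash
mkdir -p pics; cat > h.py <<'E'
import numpy as np, cv2
from station import *
from scipy.spatial.transform import Rotation as R
def ray_world(s,name,u,v,st=None):
    f=240/np.tan(np.radians(s['vfov']/2)); a=np.array([(u-s['cx'])/f,(v-s['cy'])/f])
    if name=='wrist':
        r=np.hypot(*a); d=np.array([a[0]/r*np.sin(r),-a[1]/r*np.sin(r),-np.cos(r)]) if r>1e-9 else np.array([0,0,-1.])
        T=np.eye(4);T[:3,:3]=R.from_rotvec(st['eef_rot']).as_matrix();T[:3,3]=st['tcp_pos'];T=T@s['hand_eye']
    else:
        d=np.array([a[0],-a[1],-1.]); T=s['world_from_camera']
    return T[:3,3],T[:3,:3]@d
def on_z(s,name,u,v,z,st=None):
    o,d=ray_world(s,name,u,v,st); return o+d*(z-o[2])/d[2]
def save(s,n): cv2.imwrite('pics/'+n,s['color'][:,:,::-1])
Z=dict(obj_red_mid=.02,obj_yellow_mid=.026,obj_green_mid=.032,obj_blue_mid=.038,pad1=.01,pad2=.01,pad3=.01,pad4=.01,tab_white=.01,slide_box=0,oil_bottle=0,dish=0)
E
python3 - <<'E'
from h import *
print(state())
for c in ('scene','side'):
    s=snapshot(c); save(s,c+'0.png'); print(c,s['vfov'],s['cx'],s['cy'],np.round(s['world_from_camera'],3).tolist())
    for t in Z:
        print(t,[(round(p['conf'],2),np.round(p['centre']).tolist(),np.round(on_z(s,c,*p['centre'],Z[t])[:2],3).tolist()) for p in place_of(c,t)[:4]])
E
```

```text
{'clock': 0.0, 'joint_pos': array([-1.45733016e+00,  1.81554107e-01,  1.60799851e+00, -3.28728450e-05,
        1.35379216e+00, -2.06296008e-01]), 'joint_velocities': array([ 7.83660931e-05, -1.41166424e-03, -1.94047110e-04,  3.10151238e-04,
       -1.17562494e-03,  1.55321032e-05]), 'joint_torque': array([ 1.35954677e-03, -4.33869123e+01, -3.41839707e+01,  7.02875806e-02,
        3.87839950e-02, -1.42277813e-04]), 'tcp_pos': array([ 0.18069309, -0.54530652,  0.23780738]), 'eef_rot': array([-3.09979432e+00, -4.99876237e-01, -7.72940338e-05]), 'ft_force': array([-0.23854682, -0.45280012,  0.10140279]), 'wrist_torque': array([-0.01581471, -0.00954136, -0.00084574]), 'width': 0.08829068950905489}
scene 51.10183105934488 324.34852603068225 236.27572378228774 [[-0.331, -0.76, 0.559, 1.191], [0.944, -0.273, 0.187, 0.207], [0.011, 0.59, 0.808, 0.968], [0.0, 0.0, 0.0, 1.0]]
obj_red_mid [(0.77, [249.0, 195.0], [0.479, -0.23]), (0.76, [232.0, 215.0], [0.549, -0.242]), (0.6, [276.0, 177.0], [0.399, -0.189]), (0.6, [316.0, 290.0], [0.677, 0.018])]
obj_yellow_mid [(0.64, [320.0, 291.0], [0.679, 0.
[... 1866 characters left out ...]
 0.081]), (0.76, [348.0, 230.0], [0.658, 0.012]), (0.54, [324.0, 191.0], [0.663, 0.15])]
pad3 [(0.86, [360.0, 249.0], [0.655, -0.05]), (0.77, [336.0, 210.0], [0.663, 0.081]), (0.76, [348.0, 230.0], [0.658, 0.012]), (0.54, [324.0, 191.0], [0.663, 0.15])]
pad4 [(0.86, [360.0, 249.0], [0.655, -0.05]), (0.77, [336.0, 210.0], [0.663, 0.081]), (0.76, [348.0, 230.0], [0.658, 0.012]), (0.54, [324.0, 191.0], [0.663, 0.15])]
tab_white [(0.42, [318.0, 178.0], [0.672, 0.201])]
slide_box [(0.95, [234.0, 154.0], [0.508, 0.392]), (0.29, [461.0, 364.0], [0.699, -0.362])]
oil_bottle [(0.64, [460.0, 365.0], [0.695, -0.362]), (0.42, [277.0, 228.0], [0.516, 0.092])]
dish [(0.6, [382.0, 401.0], [0.533, -0.361])]
```

View pics/scene0.png

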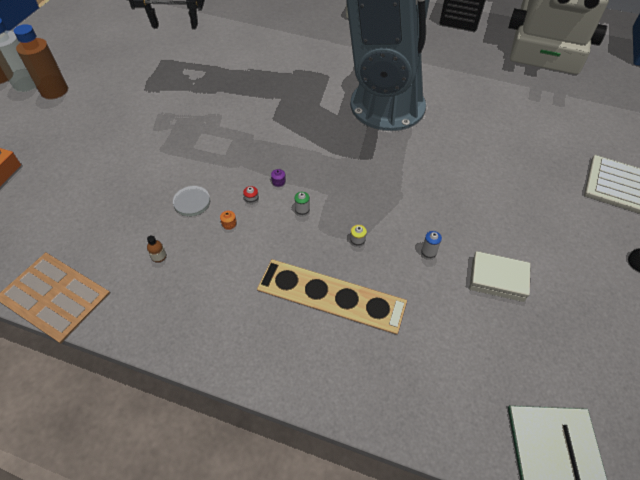

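View pics/side0.png

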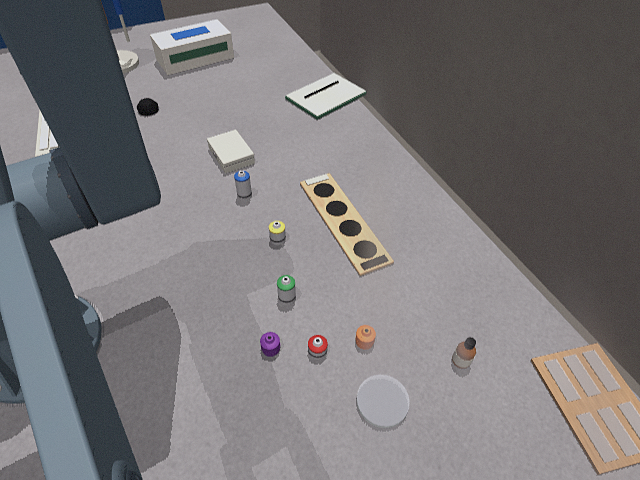

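The scene shows the white bar at the +y end of the tray, near pixel (397,313), and the black bar at about (270,274). Red is at (250,193), between purple (278,177) and orange (228,219). Green is at (302,203), yellow at (358,234) and blue at (432,243). The side view agrees, so the pads run red → blue from +y to −y. I'll move over the area for a wrist view.

Request:
send_rows:
  increments:
    - [44,-32,-10,0.32,1]
    - [44,-32,-10,0.32,1]
    - [44,-32,-10,0.32,1]
    - [44,-32,-10,0.32,1]
    - [44,-32,-10,0.32,1]
    - [44,-32,-10,0.32,1]
    - [44,-32,-10,0.32,1]
    - [44,-32,-10,0.32,1]
    - [44,-32,-10,0.32,1]
    - [44,-32,-10,0.32,1]
    - [44,-32,-10,0.32,1]
    - [44,-32,-10,0.32,1]
    - [44,-32,-10,0.32,1]
    - [44,-32,-10,0.32,1]
    - [44,-32,-10,0.32,1]
    - [44,-32,-10,0.32,1]
    - [44,-32,-10,0.32,1]
    - [44,-32,-10,0.32,1]
    - [44,-32,-10,0.32,1]
    - [44,-32,-10,0.32,1]

```text
clock: 2.97
tcp_pos: [0.4973, -0.1049, 0.3386]
eef_rot: [-3.142, 0.004, 0.001]
ft_force: [0.3, -0.5, 0.0]
width: 0.088
```

```bash
cat >> h.py <<'E'
def wrist(n=None):
    st=state(); s=snapshot('wrist')
    if n: save(s,n)
    print('t',round(st['clock'],2),'tcp',np.round(st['tcp_pos'],4),'xax',np.round(R.from_rotvec(st['eef_rot']).as_matrix()[:,0],3),'j',np.round(st['joint_pos'],2),'w',round(st['width'],4),'F',np.round(st['ft_force'],1))
    return st,s
def look(st,s,things,k=4):
    for t in things:
        print(t,[(round(p['conf'],2),np.round(p['centre']).tolist(),np.round(on_z(s,'wrist',*p['centre'],Z[t],st)[:2],4).tolist()) for p in place_of('wrist',t)[:k]])
E
python3 - <<'E'
from h import *
st,s=wrist('w0.png'); print(s['vfov'],s['cx'],s['cy'],np.round(s['hand_eye'],3).tolist()); look(st,s,[t for t in Z if t not in('pad2','pad3','pad4')])
E
```

```text
t 2.97 tcp [ 0.4973 -0.1049  0.3386] xax [ 1.    -0.002 -0.   ] j [-0.44 -0.04  1.64 -0.    1.54  1.13] w 0.088 F [ 0.3 -0.5  0. ]
65.70646984690485 322.83747591140667 237.9123744111109 [[-0.001, 0.949, 0.316, 0.082], [1.0, 0.001, 0.0, -0.001], [0.0, 0.316, -0.949, -0.146], [0.0, 0.0, 0.0, 1.0]]
obj_red_mid [(0.92, [385.0, 257.0], [0.3971, -0.1884]), (0.67, [420.0, 205.0], [0.4697, -0.2311]), (0.62, [436.0, 136.0], [0.561, -0.2478])]
obj_yellow_mid [(0.64, [195.0, 174.0], [0.5142, 0.061])]
obj_green_mid [(0.66, [314.0, 207.0], [0.4693, -0.0931])]
obj_blue_mid [(0.93, [85.0, 204.0], [0.4822, 0.2356])]
pad1 [(0.85, [131.0, 72.0], [0.6597, 0.1565]), (0.71, [177.0, 59.0], [0.6685, 0.0869]), (0.69, [228.0, 61.0], [0.6585, 0.0166]), (0.59, [277.0, 53.0], [0.6652, -0.0473])]
tab_white [(0.86, [108.0, 73.0], [0.6649, 0.196])]
slide_box [(0.77, [26.0, 194.0], [0.498, 0.3998])]
oil_bottle [(0.67, [504.0, 44.0], [0.699, -0.3545])]
dish [(0.8, [506.0, 166.0], [0.5253, -0.3649]), (0.73, [316.0, 212.0], [0.454, -0.0944])]
```

View pics/w0.png

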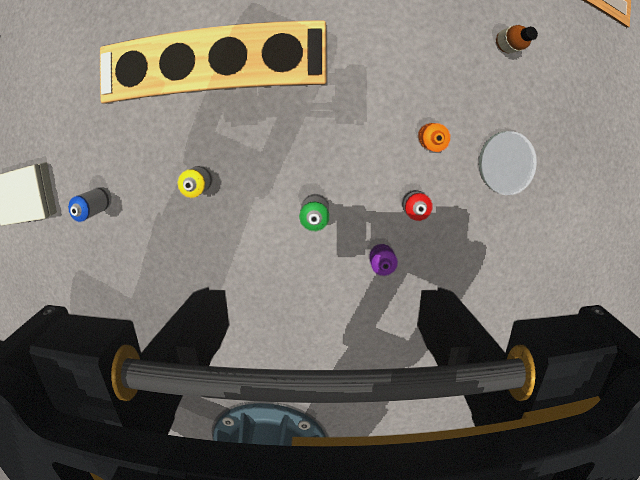

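The wrist view shows white bar (105,73), pads (131,68), (177,62), (228,55), (283,52), red (419,207) between orange (436,138) and purple (384,261), green (314,215), yellow (190,183), blue (79,208). I'll refine the pads and colour tops by segmentation.

```bash
cat >> h.py <<'E'
H=dict(red=.04,yellow=.052,green=.064,blue=.076)
def pads(s,name,st=None,box=(.6,.72,-.12,.23)):
    g=cv2.cvtColor(s['color'],cv2.COLOR_RGB2HSV); m=(g[:,:,2]<75).astype(np.uint8)
    out=[]
    for c in cv2.findContours(m,cv2.RETR_EXTERNAL,cv2.CHAIN_APPROX_NONE)[0]:
        if cv2.contourArea(c)<60: continue
        w=np.array([on_z(s,name,*p[0],.012,st)[:2] for p in c]).astype(np.float32)
        (x,y),r=cv2.minEnclosingCircle(w)
        if box[0]<x<box[1] and box[2]<y<box[3] and .02<r<.032: out.append((round(x,4),round(y,4),round(r,4)))
    return sorted(out,key=lambda p:-p[1])
HUE=dict(red=(172,8),yellow=(22,36),green=(45,80),blue=(100,125))
def tops(s,name,st=None,cols=HUE):
    g=cv2.cvtColor(s['color'],cv2.COLOR_RGB2HSV); o={}
    for c in cols:
        a,b=HUE[c]; h=g[:,:,0]; m=((h>=a)|(h<=b)) if a>b else ((h>=a)&(h<=b))
        m=(m&(g[:,:,1]>130)&(g[:,:,2]>60)).astype(np.uint8)
        cc=[]
        for k in cv2.findContours(m,cv2.RETR_EXTERNAL,cv2.CHAIN_APPROX_NONE)[0]:
            if cv2.contourArea(k)<30: continue
            w=np.array([on_z(s,name,*p[0],H[c]-.01,st)[:2] for p in k]).astype(np.float32)
            (x,y),r=cv2.minEnclosingCircle(w)
            if .012<r<.03 and .25<x<.8: cc.append((round(x,4),round(y,4),round(r,4)))
        o[c]=cc
    return o
E
python3 - <<'E'
from h import *
st,s=wrist(); print(pads(s,'wrist',st)); print(tops(s,'wrist',st))
for c in('scene','side'):
    s=snapshot(c); print(c,pads(s,c)); print(tops(s,c))
E
```

```text
t 3.47 tcp [ 0.4979 -0.1037  0.3387] xax [ 1. -0. -0.] j [-0.44 -0.04  1.64  0.    1.54  1.13] w 0.0876 F [-0.3  0.3 -0.2]
[(0.6654, 0.1568, 0.0258), (0.666, 0.0862, 0.0257), (0.6657, 0.0163, 0.0257), (0.666, -0.0534, 0.0257), (0.6665, -0.0936, 0.0306)]
{'red': [(0.4702, -0.2269, 0.0186)], 'yellow': [(0.5047, 0.0622, 0.0186)], 'green': [(0.4637, -0.0934, 0.0181)], 'blue': [(0.4834, 0.2286, 0.0187)]}
scene [(0.6689, 0.1551, 0.0247), (0.6689, 0.0854, 0.0246), (0.669, 0.0161, 0.0249), (0.6692, -0.0544, 0.0248), (0.6686, -0.0958, 0.0294)]
{'red': [(0.4741, -0.228, 0.0185)], 'yellow': [(0.5086, 0.0617, 0.0186)], 'green': [(0.4673, -0.0945, 0.0173)], 'blue': [(0.4865, 0.2268, 0.0181)]}
side [(0.6647, 0.0854, 0.025), (0.6641, 0.0151, 0.025)]
{'red': [(0.4696, -0.2284, 0.0183)], 'yellow': [(0.5037, 0.0598, 0.0184)], 'green': [(0.4625, -0.0948, 0.018)], 'blue': [(0.4816, 0.2254, 0.0183)]}
```

Request:
send_rows:
  increments:
    - [-2.7,12.4,8,0,1]
    - [-2.7,12.4,8,0,1]
    - [-2.7,12.4,12,0,1]
    - [-2.7,12.4,16,0,1]
    - [-2.7,12.4,20,0,1]
    - [-2.7,12.4,24,0,1]
    - [-2.7,12.4,24,0,1]
    - [-2.7,12.4,24,0,1]
    - [-2.7,12.4,24,0,1]

```text
clock: 4.37
tcp_pos: [0.4694, -0.2267, 0.0971]
eef_rot: [-3.138, 0.001, 0.007]
ft_force: [1.3, 0.1, -0.5]
width: 0.0885
```

```bash
python3 - <<'E'
from h import *
st,s=wrist('w1.png'); print(tops(s,'wrist',st))
E
```

```text
t 4.37 tcp [ 0.4694 -0.2267  0.0971] xax [ 1.    -0.001 -0.004] j [-0.68  0.24  1.85  0.    1.06  0.89] w 0.0885 F [ 1.3  0.1 -0.5]
{'red': [(0.4702, -0.2273, 0.0186)], 'yellow': [], 'green': [(0.4642, -0.0938, 0.0191)], 'blue': []}
```

View pics/w1.png

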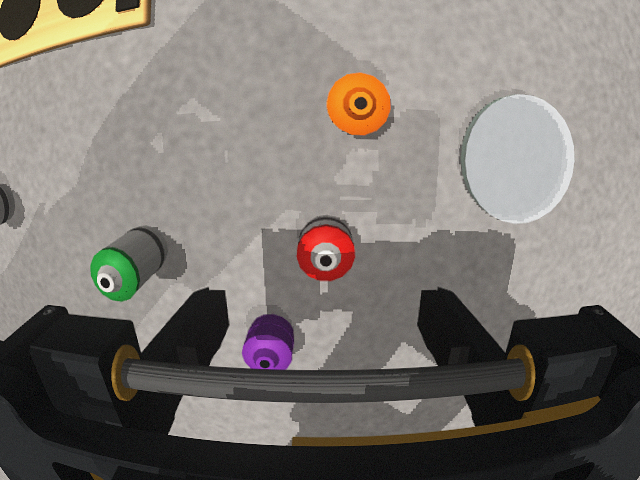

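The red ring (326,250) is centred between the fingers, with orange (359,103) and purple (266,345) clear fore and aft. Next I'll descend and grip.

Request:
send_rows:
  increments:
    - [0,0,3,0,1]
    - [0,0,6,0,1]
    - [0,0,8,0,1]
    - [0,0,9.2,0,1]
    - [0,0,9.2,0,1]
    - [0,0,9.2,0,1]
    - [0,0,9.2,0,0.2]
    - [0,0,9.2,0,0.2]
    - [0,0,9.2,0,0.2]
    - [0,0,9.2,0,0.2]
    - [0,0,9.2,0,0.2]
    - [0,0,9.2,0,0.2]
    - [0,0,9.2,0,0.2]
    - [0,0,9.2,0,0.2]
  newtons: 25

```text
clock: 5.58
tcp_pos: [0.4708, -0.2278, 0.0067]
eef_rot: [-3.142, 0.0, 0.0]
ft_force: [-0.2, -0.0, -0.5]
width: 0.037
```

Request:
send_rows:
  increments:
    - [0,0,-2,0,0.2]
    - [0,0,-5,0,0.2]
    - [0,0,-8,0,0.2]
    - [1.5,-3,-10,-0.12,0.2]
    - [3,-6,-10,-0.24,0.2]
    - [4.5,-9,-10,-0.36,0.2]
    - [6,-12,-10,-0.48,0.2]
    - [7.5,-15,-10,-0.6,0.2]
    - [9,-18,-10,-0.72,0.2]
    - [10.5,-21,-10,-0.84,0.2]
    - [12,-24,-10,-0.96,0.2]
    - [13.5,-27,-10,-1.08,0.2]
    - [15,-30,-10,-1.2,0.2]
    - [16.5,-33,-10,-1.32,0.2]
    - [18,-36,-10,-1.44,0.2]
    - [19.2,-38,-10,-1.56,0.2]
    - [19.6,-38.4,-10,-1.571,0.2]
    - [19.6,-38.4,-10,-1.571,0.2]
    - [19.6,-38.4,-10,-1.571,0.2]
    - [19.6,-38.4,-10,-1.571,0.2]

```text
clock: 7.25
tcp_pos: [0.6662, 0.1549, 0.1062]
eef_rot: [-2.224, -2.218, 0.002]
ft_force: [0.4, -1.7, -1.2]
width: 0.0354
```

```bash
python3 - <<'E'
from h import *
st,s=wrist('w2.png')
E
```

```text
t 7.25 tcp [0.6662 0.1549 0.1062] xax [ 0.003  1.    -0.   ] j [ 0.06  0.55  1.4  -0.    1.19  0.06] w 0.0354 F [ 0.4 -1.7 -1.2]
```

View pics/w2.png

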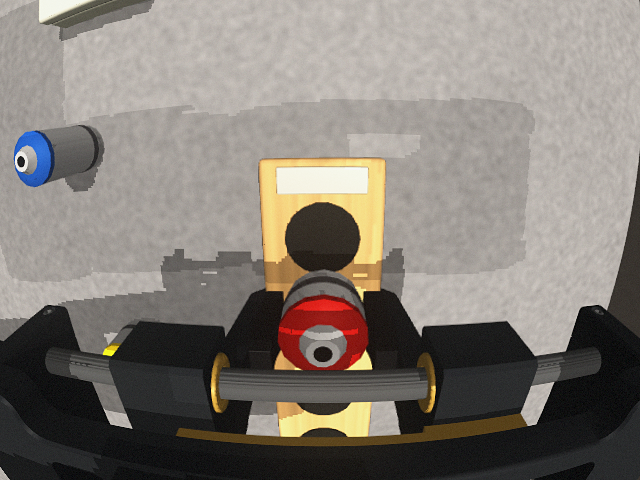

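Red hangs upright in the grip (nose at 322,352) above its pad. I'll lower it.

Request:
send_rows:
  increments:
    - [0.1,0,3,0,0.2]
    - [0.1,0,6,0,0.2]
    - [0.1,0,7.5,0,0.2]
    - [0.1,0,8.3,0,0.2]
    - [0.1,0,8.6,0,0.2]
    - [0.1,0,8.6,0,0.2]
    - [0.1,0,8.6,0,0.2]

```text
clock: 7.88
tcp_pos: [0.6681, 0.1571, 0.0223]
eef_rot: [2.221, 2.22, 0.003]
ft_force: [-0.2, -0.3, -1.0]
width: 0.0357
```

Request:
send_rows:
  increments:
    - [0,0,0.1,0,0.2]
    - [0,0,0.1,0,0.2]

```text
clock: 8.05
tcp_pos: [0.668, 0.1573, 0.0212]
eef_rot: [2.22, 2.22, 0.003]
ft_force: [-0.1, -0.2, -0.1]
width: 0.0353
```

Request:
send_rows:
  increments:
    - [0,0,0.1,0,0.2]
    - [0,0,0.1,0,0.2]
    - [0,0,0.1,0,0.2]

```text
clock: 8.3
tcp_pos: [0.6671, 0.1573, 0.0191]
eef_rot: [2.221, 2.221, 0.001]
ft_force: [0.1, 1.0, 0.0]
width: 0.035
```

Request:
send_rows:
  increments:
    - [0,0,0.1,0,0.2]
    - [0,0,0.1,0,0.2]
    - [0,0,0.1,0,0.2]

```text
clock: 8.55
tcp_pos: [0.6672, 0.1573, 0.019]
eef_rot: [2.221, 2.221, 0.0]
ft_force: [-2.7, -1.0, 6.3]
width: 0.0355
```

Request:
send_rows:
  increments:
    - [0,0,0,0,0.5]
    - [0,0,0,0,0.7]
    - [0,0,0,0,0.9]
    - [0,0,0,0,1]
    - [0,0,0,0,1]
    - [0,0,0,0,1]
    - [0,0,-3,0,1]
    - [0,0,-6,0,1]
    - [0,0,-9,0,1]
    - [-1.8,-3,-10,0,1]
    - [-3.5,-6,-10,0,1]
    - [-5.3,-9,-10,0,1]
    - [-7,-12,-10,0,1]
    - [-8.8,-15,-10,0,1]
    - [-9.6,-16.2,-10,0,1]
    - [-9.6,-16.2,-10,0,1]
    - [-9.6,-16.2,-10,0,1]

```text
clock: 9.97
tcp_pos: [0.5053, 0.061, 0.1182]
eef_rot: [2.222, 2.219, 0.002]
ft_force: [0.5, 0.1, -0.0]
width: 0.0878
```

```bash
python3 - <<'E'
from h import *
st,s=wrist('w3.png'); print(tops(s,'wrist',st))
for c in('scene','side'):
    s=snapshot(c); print(c,tops(s,c)['red'])
E
```

```text
t 9.97 tcp [0.5053 0.061  0.1182] xax [0.001 1.    0.   ] j [-0.11  0.18  1.87  0.    1.09 -0.11] w 0.0878 F [ 0.5  0.1 -0. ]
{'red': [(0.6749, 0.158, 0.0204)], 'yellow': [(0.5047, 0.0625, 0.0187)], 'green': [(0.463, -0.0931, 0.019)], 'blue': []}
scene [(0.6638, 0.1552, 0.0188)]
side [(0.6716, 0.1673, 0.0188)]
```

View pics/w3.png

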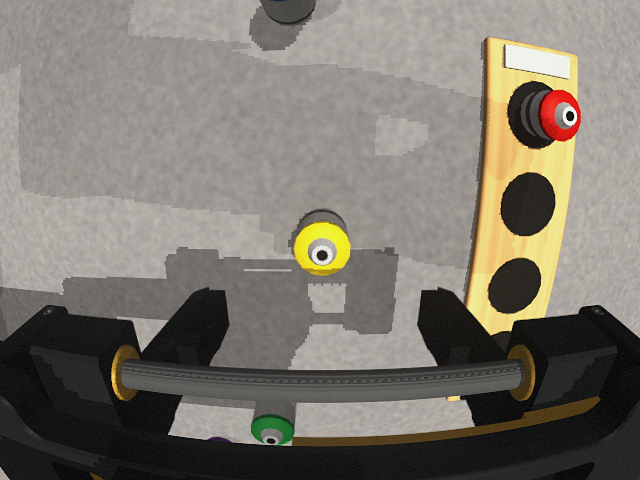

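Red stands upright on the pad by the white bar (556,115). Yellow (322,247) is centred between the fingers, so I'll grip it next.

Request:
send_rows:
  increments:
    - [0.1,0,3,0,1]
    - [0.1,0,6,0,1]
    - [0.1,0,9,0,1]
    - [0.1,0,10.9,0,1]
    - [0.1,0,10.9,0,1]
    - [0.1,0,10.9,0,1]
    - [0.1,0,10.9,0,0.2]
    - [0.1,0,10.9,0,0.2]
    - [0.1,0,10.9,0,0.2]
    - [0.1,0,10.9,0,0.2]
    - [0.1,0,10.9,0,0.2]
    - [0.1,0,10.9,0,0.2]
    - [0.1,0,10.9,0,0.2]
  newtons: 30

```text
clock: 11.2
tcp_pos: [0.5051, 0.0622, 0.009]
eef_rot: [2.221, 2.221, 0.001]
ft_force: [-0.3, 0.2, -0.1]
width: 0.0433
```

Request:
send_rows:
  increments:
    - [0,0,-2,0,0.2]
    - [0,0,-5,0,0.2]
    - [0,0,-7,0,0.2]
    - [0.5,3,-8,0,0.2]
    - [1,6,-8,0,0.2]
    - [1.5,9,-8,0,0.2]
    - [2,12,-8,0,0.2]
    - [2.4,15,-8,0,0.2]
    - [2.4,16.1,-8,0,0.2]
    - [2.4,16.1,-8,0,0.2]
    - [2.4,16.1,-8,0,0.2]
    - [2.4,16.1,-8,0,0.2]

```text
clock: 12.2
tcp_pos: [0.6644, 0.0862, 0.0878]
eef_rot: [-2.22, -2.22, 0.003]
ft_force: [0.3, 0.5, -2.0]
width: 0.0347
```

The fingers were still closing (43 mm) when the lift began, so the grip height is uncertain. I'll check it.

```bash
python3 - <<'E'
from h import *
st,s=wrist(); w=s['color'][200:440,160:480]
a=snapshot('side'); b=snapshot('scene')
def crop(s,name,cam,W=110):
    T=np.linalg.inv(s['world_from_camera']); f=240/np.tan(np.radians(s['vfov']/2))
    p=T@np.array([.665,.086,.09,1]); u=s['cx']+f*p[0]/-p[2]; v=s['cy']-f*p[1]/-p[2]
    u,v=int(u),int(v); return cv2.resize(s['color'][max(v-60,0):v+60,u-60:u+60],(400,400),interpolation=cv2.INTER_CUBIC)
im=np.hstack([crop(a,'side',0),crop(b,'scene',0)])
cv2.imwrite('pics/y.png',im[:,:,::-1])
print(tops(s,'wrist',st,['yellow']))
# yellow ring lies at which height? pixel centroid of ring and heights giving radius .018
for z in np.arange(.10,.17,.01):
    H['yellow']=z+.01; print(round(z,3),tops(s,'wrist',st,['yellow']),tops(a,'side',None,['yellow']),tops(b,'scene',None,['yellow']))
E
```

```text
t 12.2 tcp [0.6644 0.0862 0.0878] xax [0. 1. 0.] j [-0.05  0.54  1.45 -0.    1.15 -0.05] w 0.0347 F [ 0.3  0.5 -2. ]
{'yellow': [(0.6642, 0.0525, 0.0271)]}
0.1 {'yellow': [(0.6643, 0.0877, 0.0189)]} {'yellow': [(0.6623, 0.0826, 0.0186)]} {'yellow': []}
0.11 {'yellow': [(0.6641, 0.0938, 0.0175)]} {'yellow': [(0.6569, 0.0728, 0.0184)]} {'yellow': []}
0.12 {'yellow': [(0.6642, 0.0998, 0.0161)]} {'yellow': [(0.6515, 0.0629, 0.0181)]} {'yellow': []}
0.13 {'yellow': [(0.6642, 0.1059, 0.0147)]} {'yellow': [(0.6461, 0.0531, 0.0178)]} {'yellow': []}
0.14 {'yellow': [(0.6646, 0.112, 0.0133)]} {'yellow': [(0.6407, 0.0433, 0.0175)]} {'yellow': []}
0.15 {'yellow': []} {'yellow': [(0.6353, 0.0334, 0.0173)]} {'yellow': []}
0.16 {'yellow': []} {'yellow': [(0.6298, 0.0236, 0.017)]} {'yellow': []}
0.17 {'yellow': []} {'yellow': [(0.6244, 0.0138, 0.0167)]} {'yellow': []}
```

View pics/y.png

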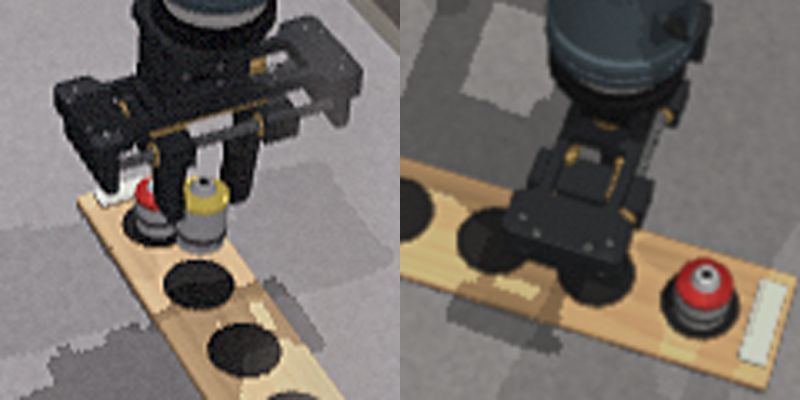

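Yellow is held upright, but high on the barrel: its ring is at z≈0.10, so the foot is about 30 mm below the tip. Red stands centred on its pad in the right crop. I'll lower yellow gently until it touches at about tip z 0.043.

Request:
send_rows:
  increments:
    - [0,0.2,1,0,0.2]
    - [0,0.2,2,0,0.2]
    - [0,0.2,3,0,0.2]
    - [0,0.2,3.7,0,0.2]
    - [0,0.2,3.9,0,0.2]
    - [0,0.2,3.9,0,0.2]

```text
clock: 12.85
tcp_pos: [0.6669, 0.0863, 0.048]
eef_rot: [-2.22, -2.22, 0.003]
ft_force: [0.0, 0.4, -1.8]
width: 0.0347
```

Request:
send_rows:
  increments:
    - [0,0,0.1,0,0.2]
    - [0,0,0.2,0,0.2]
    - [0,0,0.2,0,0.2]

```text
clock: 13.1
tcp_pos: [0.6682, 0.0862, 0.0481]
eef_rot: [2.221, 2.221, 0.001]
ft_force: [-0.2, -0.5, -1.9]
width: 0.0351
```

Request:
send_rows:
  increments:
    - [0,0,0.1,0,0.2]
    - [0,0,0.2,0,0.2]
    - [0,0,0.2,0,0.2]

```text
clock: 13.35
tcp_pos: [0.6679, 0.0862, 0.0457]
eef_rot: [2.221, 2.221, 0.0]
ft_force: [-1.0, 0.1, -1.7]
width: 0.0352
```

Request:
send_rows:
  increments:
    - [0,0,0.1,0,0.2]
    - [0,0,0.1,0,0.2]
    - [0,0,0.1,0,0.2]

```text
clock: 13.6
tcp_pos: [0.6679, 0.0862, 0.0447]
eef_rot: [-2.221, -2.221, 0.0]
ft_force: [0.5, -0.8, -0.7]
width: 0.035
```

Request:
send_rows:
  increments:
    - [0,0,0.1,0,0.2]
    - [0,0,0.1,0,0.2]
    - [0,0,0.1,0,0.2]

```text
clock: 13.85
tcp_pos: [0.6678, 0.0862, 0.0436]
eef_rot: [-2.221, -2.221, 0.0]
ft_force: [-0.1, -0.0, -2.5]
width: 0.0351
```

Request:
send_rows:
  increments:
    - [0,0,0.1,0,0.2]
    - [0,0,0.1,0,0.2]
    - [0,0,0.1,0,0.2]

```text
clock: 14.1
tcp_pos: [0.6681, 0.0861, 0.0431]
eef_rot: [2.221, 2.221, 0.0]
ft_force: [-2.0, -0.8, 1.9]
width: 0.0351
```

Request:
send_rows:
  increments:
    - [0,0,0,0,0.5]
    - [0,0,0,0,0.6]
    - [0,0,0,0,0.8]
    - [0,0,0,0,1]
    - [0,0,0,0,1]
    - [0,0,0,0,1]
    - [0,0,-3,0,1]
    - [0,0,-6,0,1]
    - [-2,-2.2,-8,0,1]
    - [-4,-4.5,-8,0,1]
    - [-6,-6.8,-8,0,1]
    - [-8,-9,-8,0,1]
    - [-10,-11.3,-8,0,1]
    - [-12,-13.5,-8,0,1]
    - [-14,-15.8,-8,0,1]
    - [-16,-18,-8,0,1]
    - [-18,-20.3,-8,0,1]
    - [-18,-20.3,-8,0,1]
    - [-18,-20.3,-8,0,1]

```text
clock: 15.68
tcp_pos: [0.4645, -0.0947, 0.123]
eef_rot: [2.224, 2.218, 0.001]
ft_force: [1.3, -0.2, -0.0]
width: 0.0883
```

```bash
cat >> h.py <<'E'
def placed(c):
    H[c]+=.012
    for n in('scene','side'): print(n,tops(snapshot(n),n,None,[c]))
    H[c]-.012
E
python3 - <<'E'
from h import *
st,s=wrist(); print(tops(s,'wrist',st)); placed('red'); placed('yellow')
E
```

```text
t 15.68 tcp [ 0.4645 -0.0947  0.123 ] xax [ 0.003  1.    -0.   ] j [-0.45  0.1   1.96  0.    1.09 -0.45] w 0.0883 F [ 1.3 -0.2 -0. ]
{'red': [], 'yellow': [(0.6781, 0.0907, 0.021)], 'green': [(0.4632, -0.0929, 0.0184)], 'blue': []}
scene {'red': [(0.6708, 0.1559, 0.0184)]}
side {'red': [(0.6656, 0.1554, 0.0185)]}
scene {'yellow': [(0.6712, 0.0852, 0.0187)]}
side {'yellow': []}
```

Request:
send_rows:
  increments:
    - [0.1,-0.1,3,0,1]
    - [0.1,-0.1,6,0,1]
    - [0.1,-0.1,9,0,1]
    - [0.1,-0.1,10.7,0,1]
    - [0.1,-0.1,10.7,0,1]
    - [0.1,-0.1,10.7,0,0.2]
    - [0.1,-0.1,10.7,0,0.2]
    - [0.1,-0.1,10.7,0,0.2]
    - [0.1,-0.1,10.7,0,0.2]
    - [0.1,-0.1,10.7,0,0.2]
    - [0.1,-0.1,10.7,0,0.2]
    - [0.1,-0.1,10.7,0,0.2]
    - [0.1,-0.1,10.7,0,0.2]
    - [0.1,-0.1,10.7,0,0.2]
    - [0.1,-0.1,10.7,0,0.2]
    - [0.1,-0.1,10.7,0,0.2]
  newtons: 35

```text
clock: 17.27
tcp_pos: [0.464, -0.0929, 0.0159]
eef_rot: [2.221, 2.221, -0.0]
ft_force: [-2.4, -0.2, 4.7]
width: 0.035
```

Request:
send_rows:
  increments:
    - [0,0,-2,0,0.2]
    - [0,0,-5,0,0.2]
    - [0,0,-7,0,0.2]
    - [1.5,3,-8,0,0.2]
    - [3,6,-8,0,0.2]
    - [4.5,9,-8,0,0.2]
    - [6.2,12,-8,0,0.2]
    - [7.8,15,-8,0,0.2]
    - [9.5,18,-8,0,0.2]
    - [10.9,20.2,-8,0,0.2]
    - [10.9,20.2,-8,0,0.2]
    - [10.9,20.2,-8,0,0.2]
    - [10.9,20.2,-8,0,0.2]

```text
clock: 18.35
tcp_pos: [0.6645, 0.0161, 0.0944]
eef_rot: [-2.22, -2.22, 0.003]
ft_force: [-0.4, -0.4, -2.5]
width: 0.035
```

Request:
send_rows:
  increments:
    - [0,0.1,2,0,0.2]
    - [0,0.1,4,0,0.2]
    - [0,0.1,5.5,0,0.2]
    - [0,0.1,6.2,0,0.2]
    - [0,0.1,6.2,0,0.2]
    - [0,0.1,6.2,0,0.2]

```text
clock: 18.85
tcp_pos: [0.6665, 0.0158, 0.0336]
eef_rot: [-2.222, -2.22, 0.001]
ft_force: [-0.0, 0.3, -2.1]
width: 0.035
```

Request:
send_rows:
  increments:
    - [0,0,0.1,0,0.2]
    - [0,0,0.2,0,0.2]
    - [0,0,0.2,0,0.2]
    - [0,0,0.2,0,0.2]

```text
clock: 19.18
tcp_pos: [0.6674, 0.0162, 0.0324]
eef_rot: [2.221, 2.221, 0.001]
ft_force: [-0.5, 0.0, -2.7]
width: 0.0352
```

Request:
send_rows:
  increments:
    - [0,0,0.1,0,0.2]
    - [0,0,0.1,0,0.2]
    - [0,0,0.1,0,0.2]

```text
clock: 19.43
tcp_pos: [0.6669, 0.0162, 0.0307]
eef_rot: [-2.221, -2.222, 0.0]
ft_force: [0.2, 0.6, -1.9]
width: 0.0351
```

Request:
send_rows:
  increments:
    - [0,0,0.1,0,0.2]
    - [0,0,0.2,0,0.2]
    - [0,0,0.2,0,0.2]

```text
clock: 19.68
tcp_pos: [0.6667, 0.0162, 0.0284]
eef_rot: [-2.221, -2.221, 0.001]
ft_force: [0.7, -0.1, -2.7]
width: 0.0353
```

Request:
send_rows:
  increments:
    - [0,0,0.1,0,0.2]
    - [0,0,0.1,0,0.2]
    - [0,0,0.1,0,0.2]

```text
clock: 19.93
tcp_pos: [0.667, 0.0162, 0.028]
eef_rot: [2.221, 2.221, 0.0]
ft_force: [-1.3, 0.3, 0.8]
width: 0.035
```

Request:
send_rows:
  increments:
    - [0,0,0,0,0.5]
    - [0,0,0,0,0.6]
    - [0,0,0,0,0.8]
    - [0,0,0,0,1]
    - [0,0,0,0,1]
    - [0,0,0,0,1]
    - [0,0,-3,0,1]
    - [0,0,-6,0,1]
    - [0,0,-9,0,1]
    - [2.5,-2.2,-11,0,1]
    - [5,-4.4,-11,0,1]
    - [7.5,-6.6,-11,0,1]
    - [10,-8.8,-11,0,1]
    - [12.5,-11,-11,0,1]
    - [15,-13.2,-11,0,1]
    - [17.5,-15.4,-11,0,1]
    - [20,-17.6,-11,0,1]
    - [21.1,-18.3,-11,0,1]
    - [21.1,-18.3,-11,0,1]
    - [21.1,-18.3,-11,0,1]

```text
clock: 21.6
tcp_pos: [0.4843, 0.2275, 0.138]
eef_rot: [2.219, 2.223, 0.001]
ft_force: [0.3, -0.3, -0.3]
width: 0.0882
```

```bash
python3 - <<'E'
from h import *
st,s=wrist('w4.png'); print(tops(s,'wrist',st)); placed('green'); placed('yellow')
E
```

```text
t 21.6 tcp [0.4843 0.2275 0.138 ] xax [-0.002  1.    -0.   ] j [ 0.22  0.21  1.8  -0.    1.14  0.22] w 0.0882 F [ 0.3 -0.3 -0.3]
{'red': [(0.6747, 0.1518, 0.0201)], 'yellow': [], 'green': [], 'blue': [(0.4824, 0.2293, 0.0187)]}
scene {'green': [(0.6705, 0.0149, 0.0171)]}
side {'green': []}
scene {'yellow': [(0.6713, 0.085, 0.0186)]}
side {'yellow': []}
```

View pics/w4.png

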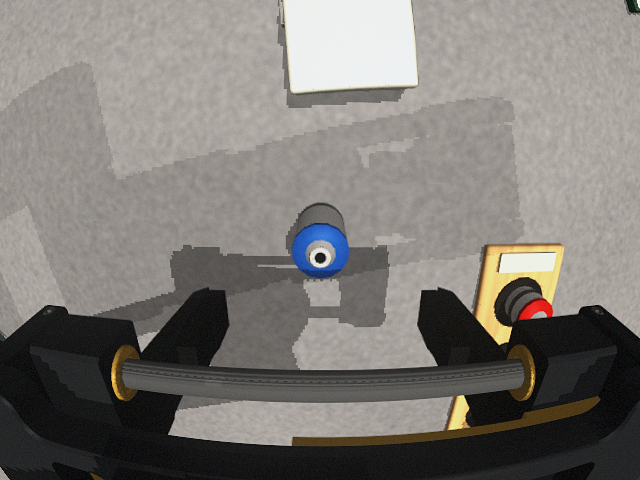

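Blue (320,250) is centred between the fingers and the slide box (348,45) is well ahead, so I'll grip it.

Request:
send_rows:
  increments:
    - [0.1,-0.1,3,0,1]
    - [0.1,-0.1,6,0,1]
    - [0.1,-0.1,9,0,1]
    - [0.1,-0.1,11.1,0,1]
    - [0.1,-0.1,11.1,0,1]
    - [0.1,-0.1,11.1,0,0.2]
    - [0.1,-0.1,11.1,0,0.2]
    - [0.1,-0.1,11.1,0,0.2]
    - [0.1,-0.1,11.1,0,0.2]
    - [0.1,-0.1,11.1,0,0.2]
    - [0.1,-0.1,11.1,0,0.2]
    - [0.1,-0.1,11.1,0,0.2]
    - [0.1,-0.1,11.1,0,0.2]
    - [0.1,-0.1,11.1,0,0.2]
    - [0.1,-0.1,11.1,0,0.2]
    - [0.1,-0.1,11.1,0,0.2]
  newtons: 40

```text
clock: 23.18
tcp_pos: [0.4829, 0.2283, 0.027]
eef_rot: [-2.221, -2.221, 0.0]
ft_force: [-3.0, -0.2, 4.6]
width: 0.0351
```

Request:
send_rows:
  increments:
    - [0,0,-2,0,0.2]
    - [0,0,-5,0,0.2]
    - [0,0,-8,0,0.2]
    - [0,0,-11,0,0.2]
    - [-2.5,1.6,-12,0,0.2]
    - [-5,3.3,-12,0,0.2]
    - [-7.5,4.9,-12,0,0.2]
    - [-10,6.5,-12,0,0.2]
    - [-12.5,8.1,-12,0,0.2]
    - [-15,9.8,-12,0,0.2]
    - [-17.5,11.4,-12,0,0.2]
    - [-20,13,-12,0,0.2]
    - [-22.5,14.7,-12,0,0.2]
    - [-25,16.3,-12,0,0.2]
    - [-27,17.6,-12,0,0.2]
    - [-28.2,18.4,-12,0,0.2]
    - [-28.2,18.4,-12,0,0.2]
    - [-28.2,18.4,-12,0,0.2]
    - [-28.2,18.4,-12,0,0.2]

```text
clock: 24.77
tcp_pos: [0.6659, -0.0529, 0.1455]
eef_rot: [-2.22, -2.22, 0.001]
ft_force: [-0.2, 0.1, -3.3]
width: 0.0349
```

Contact is expected at tip z≈0.039.

Request:
send_rows:
  increments:
    - [-0.1,0,3,0,0.2]
    - [-0.1,0,6,0,0.2]
    - [-0.1,0,8,0,0.2]
    - [-0.1,0,9.5,0,0.2]
    - [-0.1,0,10.2,0,0.2]
    - [-0.1,0,10.2,0,0.2]
    - [-0.1,0,10.2,0,0.2]

```text
clock: 25.35
tcp_pos: [0.6674, -0.0544, 0.0454]
eef_rot: [2.22, 2.222, 0.001]
ft_force: [-0.2, -0.3, -3.0]
width: 0.0355
```

Request:
send_rows:
  increments:
    - [0,0,0.1,0,0.2]
    - [0,0,0.2,0,0.2]
    - [0,0,0.2,0,0.2]

```text
clock: 25.6
tcp_pos: [0.6677, -0.055, 0.0439]
eef_rot: [2.22, 2.22, 0.002]
ft_force: [0.5, -0.4, -3.9]
width: 0.0351
```

Request:
send_rows:
  increments:
    - [0,0,0.1,0,0.2]
    - [0,0,0.1,0,0.2]
    - [0,0,0.1,0,0.2]

```text
clock: 25.85
tcp_pos: [0.667, -0.0549, 0.0419]
eef_rot: [2.221, 2.221, 0.0]
ft_force: [0.6, 0.5, -3.2]
width: 0.0349
```

Request:
send_rows:
  increments:
    - [0,0,0.1,0,0.2]
    - [0,0,0.2,0,0.2]
    - [0,0,0.2,0,0.2]

```text
clock: 26.1
tcp_pos: [0.6667, -0.0547, 0.0394]
eef_rot: [-2.221, -2.221, 0.0]
ft_force: [0.2, 0.3, -3.9]
width: 0.035
```

Request:
send_rows:
  increments:
    - [0,0,0.1,0,0.2]
    - [0,0,0.1,0,0.2]
    - [0,0,0.1,0,0.2]

```text
clock: 26.35
tcp_pos: [0.6669, -0.0548, 0.039]
eef_rot: [2.221, 2.221, -0.0]
ft_force: [-2.5, 0.9, 0.6]
width: 0.0353
```

Touching. I'll release, rise and back off towards the robot for a full view.

Request:
send_rows:
  increments:
    - [0,0,0,0,0.5]
    - [0,0,0,0,0.6]
    - [0,0,0,0,0.8]
    - [0,0,0,0,1]
    - [0,0,0,0,1]
    - [0,0,0,0,1]
    - [0,0,-3,0,1]
    - [0,0,-6,0,1]
    - [0,0,-9,0,1]
    - [0,0,-12,0,1]
    - [-2,-4,-16,0,1]
    - [-4,-8,-20,0,1]
    - [-6,-11,-24,0,1]
    - [-8,-14,-27,0,1]
    - [-8,-17,-27,0,1]
    - [-8,-20,-27,0,1]
    - [-8,-20,-27,0,1]
    - [-8,-20,-27,0,1]
    - [-8,-20,-27,0,1]

```text
clock: 27.93
tcp_pos: [0.4668, -0.1352, 0.3097]
eef_rot: [2.221, 2.218, 0.001]
ft_force: [0.2, 0.3, -1.0]
width: 0.0881
```

```bash
python3 - <<'E'
from h import *
for c in H: H[c]+=.012
st,s=wrist('w5.png'); print(tops(s,'wrist',st))
im=[]
for n in('scene','side'):
    s=snapshot(n); print(n,tops(s,n),pads(s,n))
    for t in ('slide_box','oil_bottle','dish'):
        print(t,[np.round(on_z(s,n,*p['centre'],0)[:2],3).tolist() for p in place_of(n,t)[:1]])
    im.append(cv2.resize(s['color'][150:350,220:420],(400,400)))
cv2.imwrite('pics/fin.png',np.hstack(im)[:,:,::-1])
E
```

```text
t 27.93 tcp [ 0.4668 -0.1352  0.3097] xax [ 0.002  1.    -0.001] j [-0.53 -0.08  1.74  0.    1.48 -0.53] w 0.0881 F [ 0.2  0.3 -1. ]
{'red': [], 'yellow': [(0.6673, 0.0856, 0.019)], 'green': [(0.6664, 0.0157, 0.0184)], 'blue': [(0.6663, -0.0541, 0.0185)]}
scene {'red': [(0.6709, 0.1558, 0.0185)], 'yellow': [(0.6713, 0.0849, 0.0186)], 'green': [(0.6704, 0.0153, 0.017)], 'blue': [(0.6706, -0.0554, 0.0177)]} [(0.6692, 0.1551, 0.0247), (0.6687, 0.0854, 0.0249), (0.6698, 0.0153, 0.0248), (0.6695, -0.0549, 0.025), (0.6686, -0.0958, 0.0294)]
slide_box [[0.659, 0.019]]
oil_bottle [[0.709, -0.365]]
dish [[0.532, -0.364]]
side {'red': [], 'yellow': [], 'green': [], 'blue': []} [(0.6641, 0.085, 0.0248), (0.6641, 0.0151, 0.025)]
slide_box [[0.495, 0.393]]
oil_bottle [[0.702, -0.359]]
dish [[0.529, -0.361]]
```

View pics/fin.png

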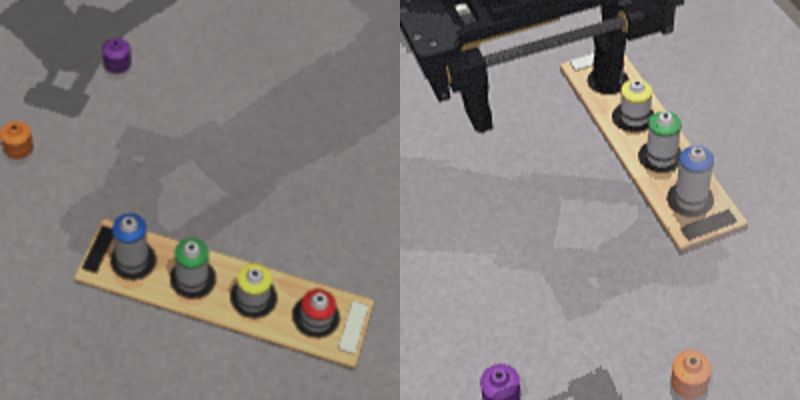

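View pics/w5.png

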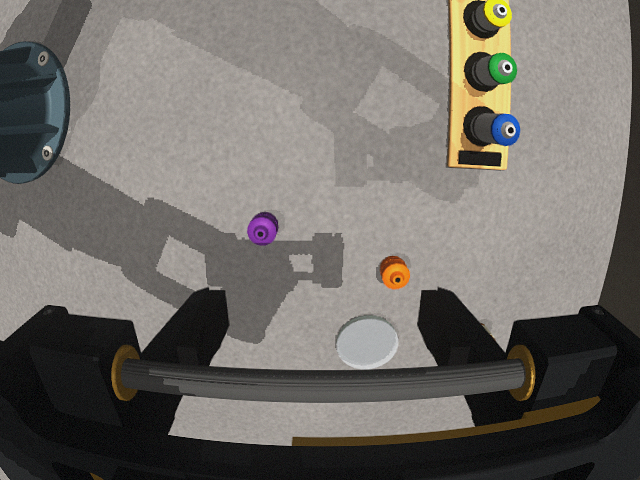

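The crops show red, yellow, green and blue upright on their pads from the white bar to the black bar, at (318,310), (254,287), (192,265) and (131,243) in the left one. The gripper is empty and clear, so I'm handing in.

```bash
python3 -c "
from station import *; print(job_done())"
```

```text
the job is handed in; nothing more can be done
None
```

All four objectives are upright on the tray pads in order: red beside the white bar, then yellow, green, and blue beside the black bar. I handed the job in at about 28 s of the 99 s; no verdict was reported.

- **Position:** in the scene picture, each axis is within about 3 mm of its pad's centre. The wrist view puts yellow, green and blue within about 2 mm; red was outside its final view.
- **Release:** I lowered each one until the wrist force showed contact, then let go. The gripper is open and clear of everything.
- **Bystanders:** the slide box, oil bottle and culture dish stayed put within measurement noise. Orange and purple are still in place in the last pictures.

Three things didn't go to plan or disagreed:

- **Yellow's grip:** I started lifting before the fingers had fully closed, so yellow was held about 20 mm higher than planned. It stayed upright, and I found the new foot height before setting it down.
- **Slide box:** in the last scene picture, the network's "slide box" report landed on the tray. The side view placed the box at its original spot, so I took the first as a false detection.
- **Side camera:** in the last check, my colour-ring search found none of the four objectives there. The gripper hid red, but yellow, green and blue are plainly standing in that picture.

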